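# Clamp a memo block in the padding press

### The job

The memo block in the padding press needs clamping while its glued edge sets. Swing the green jogger lever to its stop, so that it shoves the block against the side stop, and let it spring back; then pump the orange trigger towards the black handle, stroke by stroke, until the sprung orange pad bears on the block and its springs are about half squeezed (never down to the end of their travel). Move the jaw with the trigger only, leave the mug and the glue stick where they are, and finish while still holding the trigger squeezed, with the block clamped.

Things in the scene. Friction and masses are not known exactly. Their poses are not given: they have to be found in the camera images.
- press: Padding press, wooden base 150 x 270 x 14 mm fixed to the desk, carrying all below. Origin on the desk; z up; the jaw advances along +y to the grey fence (face at y = 125 mm, 74 mm high above the base); -x faces the robot at yaw 0. The grey side stop (50 mm high above the base) has its face at x = 40 mm. Directions below are in this frame.
- trigger_grip (a point): Fixed point 138 mm up, midway between back of black handle (17.5 mm to -y) and front of squeezed orange trigger (17.5 mm to +y; 31.5 mm when out). Both stand upright, tops about 161 mm, 36 and 24 mm wide along x; take both from above, closing along y, at 120 to 150 mm height. Centred here, fingers 66 mm apart let the trigger right out; 35 mm apart squeeze it fully.
- trigger (a joint): Orange trigger: 0 out (sprung back), 0.30 rad fully squeezed at its stop; pivot 46 mm below the grip point. A full squeeze pushes the jaw forward one ratchet tooth, 7 mm (first stroke 1 to 8 mm); the first part of a stroke is idle. Letting it out below 0.03 rad takes the next tooth; the jaw stays put by friction. Needs 10 to 15 N at the trigger.
- jaw (a joint): Advance of the blue jaw along +y in m, 0 fully back, at most 0.055. Starts between 0 and 0.014. The jaw resists with 9 N of friction.
- pad_face (a point): Centre of the front face of the orange pad (60 x 60 mm, 8 mm thick) carried on springs in front of the blue jaw, 55 mm above the desk; it moves with the jaw. At jaw 0 and pad 0 it is at y = +52 mm.
- pad (a joint): How far the orange pad is pressed back towards the jaw against its springs, in m: 0 free, 0.015 bottomed out; 500 N/m, so half squeezed is 0.0075 and 3.75 N.
- jogger_knob (a point): Middle of the green upright knob (18 mm diameter, 40 mm tall, from 58 to 98 mm above the desk; this point at 80 mm) at the end of the green jogger lever, on the robot's side of the press, 75 mm from the lever's hinge. Moves with the lever.
- jogger_hinge (a point): Point on the vertical hinge axis of the jogger lever, 80 mm above the desk, fixed to the press.
- jogger (a joint): Jogger lever: 0 at rest (sprung back), 0.6 rad at its stop; grows counter-clockwise seen from above, the knob moving mainly along -y of the press by 44 mm. Needs about 1.3 to 2.5 N at the knob. The rubber toe at its other end pushes the block to +x, at the stop to within about 1 mm of the side stop.
- block_center (a point): Centre of the memo block: loose paper block in white, yellow and blue layers with a red glued top edge, 80 mm along x, 45 mm along y, 80 mm tall, about 0.2 kg, standing on the base between pad and fence. Starts 1 to 3 mm from the fence and 8 to 20 mm short of the side stop. Axes as the press.
- block_seat (a point): Where the centre of the block is when it touches fence and side stop; fixed to the press, axes as the press.
- mug: Loose blue-green coffee mug, 86 x 123 x 90 mm, origin under its middle. To be left alone.
- glue_stick: Loose standing glue stick, white with red cap, 25 mm wide, 88 mm tall, origin under its middle. To be left alone.

How it is judged:
By the outcome, as a careful person would: the job done as asked, in the order asked, and still so for the second after the job is handed in, while the arm keeps its last pose, push and grip.
It also fails if it takes over 48 s, if anything falls off the work surface, if the arm or the gripper's body presses on something with over 40 N, if the wrist force passes 120 N, or if a joint passes its speed limit or range.

### The arm

A 6-joint arm with a two-finger parallel gripper is mounted at the origin on a cart in front of the work surface, level with it; the furniture and walls round the work are solid. World frame = base frame: x ahead of the robot, y to its left, z up, the work surface at z = 0. Lengths are in m, angles in rad, forces in N, time in s.
With the tool pointing down it reaches from about 0.325 to 0.75 m from the base axis. Payload 7.6 kg.
Tool frame: the origin (TCP) lies midway between the tips of the shut fingers; the grasp point (between the pads) lies 19 mm behind it; z points along the fingers, y is the line along which they close (so a half turn about z gives the same grasp; the last joint's range is limited). The gripper opens to 85 mm and grips with 20 to 120 N. Pads are 22 mm wide; open, the fingers measure 114 mm over their backs; the gripper's body (76 mm by 85 mm) begins 54 mm behind the grasp point. The pads swing forward as they close: fully open they stand 13 mm farther back than shut.
Start: joints at [-1.24, 0.052, 1.401, -0, 1.689, -0.07], TCP at [0.205, -0.483, 0.231] pointing down, gripper open.
Joint ranges: [-2.9, 2.9], [-0.91, 2.17], [0.12, 2.37], [-1.06, 4.2], [0.26, 2.73], [-2.93, 2.93]. Speed limits (rad/s): [2.57, 2.57, 3.01, 3.14, 3.14, 3.14].

### API

Orientations are given as a unit quaternion [w, x, y, z].
In Python, from rig import telemetry, eyes, r gives the robot as it stands. The module is installed in compiled form; this text tells all that it offers.
- The arm moves only by the tool step_arm, never from a script. Its argument "increments" is a list of rows, each a list of 4 numbers: the shift along the tool's x, y, z in m, then the turn about the tool's z in rad. In form: [[x, y, z, roll], ...]. A call has 1 to 8 rows; each row is the pose to reach, as a shift and turn from the pose commanded when the call began, along the tool's axes at that moment; what a row does not reach only later rows make up. A row lasts 1/8 s, in which the tool goes at most 62.5 mm and 10.7 degrees, less where a joint would pass 70% of its speed; a pose out of reach is approached as far as the arm can. A call with a gripper value outside its range is refused whole. "gripper" is the closure, from 0 (fully open) to 1 (shut), set as the call begins (left out, the last holds). The fingers move at their own pace and stop on an object; "force" is the grip in N (left out, the last holds). Time passes only in rows, so rows that repeat a pose let the fingers close. It gives the time, the measured TCP pose, the force, the opening and the grip force at its end, in the units of the state.
- telemetry.get_state(): the state, without advancing time (a new reading comes with each control period).
- eyes.capture(name): name is "scene" or "top"; returns a dict with "pixels" (420x560x3 uint8, red, green, blue), "mtx" (3x3 intrinsics, pixels), "pose" (4x4, takes a point from camera to world coordinates). Camera axes: x right, y down, z forward; pixel columns grow to the right and rows downward; lengths in m; the calibration is good to about 2 mm. A picture is of the moment at which its call begins. There is no depth.
- r.job_done(): hands the job in; it is judged then, once.
The state is a dict: "time": time; "joints": joint angles; "qd": joint speeds; "joint_efforts": joint torques, N m; "tool_pos": TCP position; "eef_rot": TCP orientation; "ft_force": force on the tool from outside, world axes, zero at the start; "moment": the same for the moment, N m; "opening": finger opening in m; "gripper_force": force on a finger pad.
Only numpy, scipy, OpenCV 4.12 (cv2) and the standard library are available. Lean on these libraries where they do the work, as an engineer would, in place of code of your own. Each camera call takes 0.05 s, during which the arm holds its last target. There are 200 camera calls.

## Working session

There is one attempt and no reset: what is moved stays moved. The work goes in short steps, Python scripts to look and compute and a tool call to move; the robot and the scene stay as the last step left them, time stands still between calls to the robot, and variables do not carry over. Pictures are saved under pics/ and viewed, at most 10 in all, crops included, and the job is handed in when it is done.

Besides the shell and the picture viewer there is one more tool, called after "Emit:" as name(argument=value, ...) on one line, values as JSON. step_arm: Moves the arm, as the interface text tells. Its arguments: {"type":"object","properties":{"increments":{"type":"array","items":{"type":"array","items":{"type":"number"}}},"gripper":{"type":"number"},"force":{"type":"number"}},"required":["increments"]}

```bash
mkdir -p pics; python3 - <<'E'
from rig import telemetry, eyes
import cv2,numpy as np
for n in("scene","top"):
    c=eyes.capture(n); cv2.imwrite(f"pics/{n}0.png",c["pixels"][:,:,::-1]); print(n,c["mtx"].round(1).tolist(),c["pose"].round(3).tolist())
s=telemetry.get_state(); print(s)
E
```

```text
scene [[444.8, 0.0, 287.3], [0.0, 444.8, 207.6], [0.0, 0.0, 1.0]] [[-0.919, -0.279, 0.279, 0.277], [-0.394, 0.674, -0.625, 0.626], [-0.014, -0.685, -0.729, 0.838], [0.0, 0.0, 0.0, 1.0]]
top [[449.0, 0.0, 281.3], [0.0, 449.0, 214.6], [0.0, 0.0, 1.0]] [[0.004, -0.981, 0.193, 0.312], [-1.0, -0.001, 0.016, -0.02], [-0.015, -0.193, -0.981, 1.376], [0.0, 0.0, 0.0, 1.0]]
{'time': 0.1, 'joints': array([-1.24029522e+00,  5.27961617e-02,  1.40162633e+00, -2.81182812e-05,
        1.68861473e+00, -7.02863422e-02]), 'qd': array([ 1.35684366e-03, -4.37084379e-04, -3.15087152e-03,  1.99634331e-05,
       -4.96817297e-04, -1.20246171e-04]), 'joint_efforts': array([ 5.36954922e-04, -3.82581961e+01, -3.60986280e+01, -1.23156501e-04,
        4.78671020e-03, -1.65706280e-05]), 'tool_pos': array([ 0.20475683, -0.48312772,  0.23054336]), 'eef_rot': array([-7.14367604e-04,  9.79988352e-01,  1.99053530e-01, -1.07554413e-04]), 'ft_force': array([ 0.52856206,  0.01929307, -1.09501739]), 'moment': array([-0.02977751,  0.05061761, -0.02872074]), 'gripper_force': 0.0, 'opening': 0.08506696361594156}
```

View pics/scene0.png

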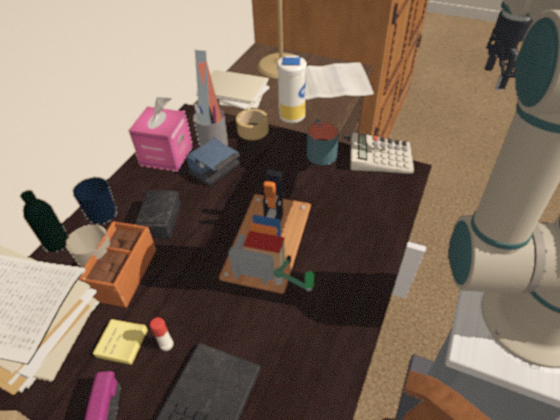

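View pics/top0.png

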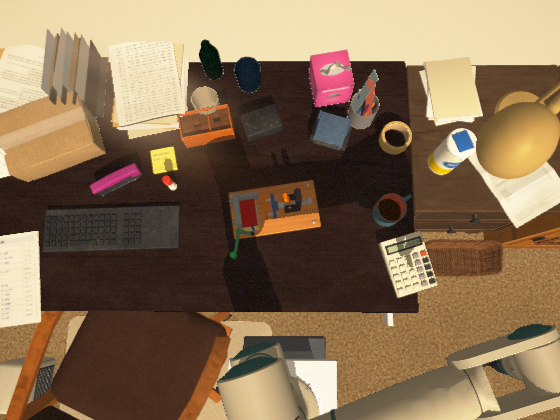

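The press sits near top pixel (275,209) with the jaw end (fence) to the left (+y world), the knob at (234,254), and the handle and trigger near (292,200). In the scene view it is near (268,240). I'll enlarge both.

```bash
python3 - <<'E'
import cv2,numpy as np
t=cv2.imread("pics/top0.png")[170:270,215:335]; s=cv2.imread("pics/scene0.png")[160:300,210:330]
a=cv2.resize(t,None,fx=6,fy=6,interpolation=2)[:600,:720]; b=cv2.resize(s,None,fx=4.2,fy=4.2,interpolation=2)
cv2.imwrite("pics/tc.png",a); cv2.imwrite("pics/sc.png",b); print(a.shape,b.shape)
E
```

```text
(600, 720, 3) (588, 504, 3)
```

View pics/tc.png

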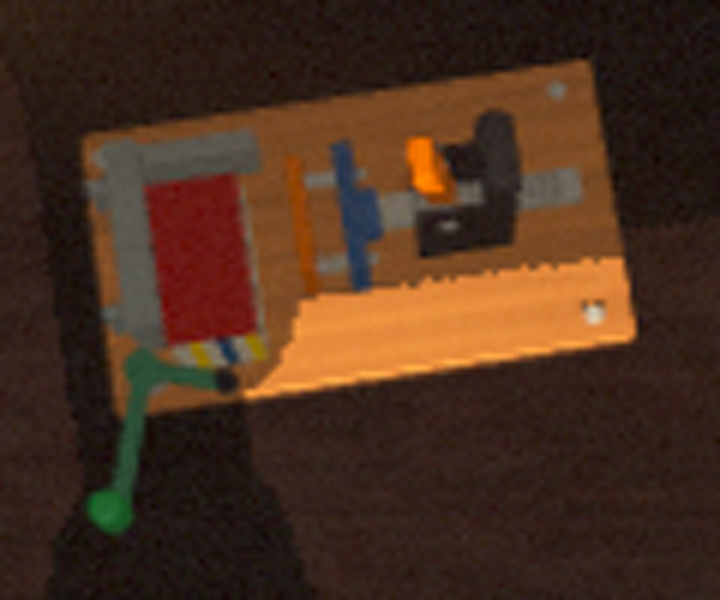

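View pics/sc.png

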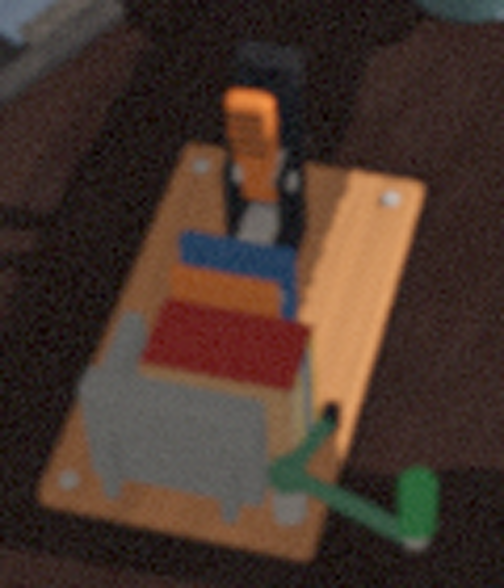

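```bash
cat > h.py <<'E'
import numpy as np, cv2
from scipy.optimize import least_squares
from rig import eyes, telemetry
def cams():
    return {n:eyes.capture(n) for n in("scene","top")}
def proj(c,P):
    P=np.atleast_2d(P); T=np.linalg.inv(c["pose"]); q=P@T[:3,:3].T+T[:3,3]; q=q@c["mtx"].T; return q[:,:2]/q[:,2:]
def tri(cs,uv):
    return least_squares(lambda p:np.concatenate([(proj(cs[n],p)[0]-uv[n]) for n in uv]),[.5,-.05,.1])
def onplane(c,uv,z):
    d=c["pose"][:3,:3]@np.linalg.inv(c["mtx"])@[*uv,1]; o=c["pose"][:3,3]; return o+d*(z-o[2])/d[2]
def w(p,P):
    c,s=np.cos(p[2]),np.sin(p[2]); P=np.atleast_2d(P); return np.c_[p[0]+c*P[:,0]-s*P[:,1],p[1]+s*P[:,0]+c*P[:,1],P[:,2]]
T=lambda x,y:(215+(x+.5)/6-.5,170+(y+.5)/6-.5)
S=lambda x,y:(210+(x+.5)/4.2-.5,160+(y+.5)/4.2-.5)
E
python3 - <<'E'
from h import *
cs=cams()
C=np.array([[.075,.135,.014],[.075,-.135,.014],[-.075,-.135,.014],[-.075,.135,.014]])
t=np.array([T(82,135),T(590,62),T(635,340),T(115,415)]); s=np.array([S(40,500),S(190,143),S(425,182),S(315,560)])
f=least_squares(lambda p:np.r_[(proj(cs["top"],w(p,C))-t).ravel(),(proj(cs["scene"],w(p,C))-s).ravel()],[.5,-.05,0])
p=f.x; print("press",p,"res",f.fun.round(1))
np.save("p.npy",p)
def loc(P): 
    c,s=np.cos(p[2]),np.sin(p[2]); d=P-[p[0],p[1],0]; return np.array([c*d[0]+s*d[1],-s*d[0]+c*d[1],d[2]])
for n,a,b in(("knobtop",T(110,507),S(418,478)),("trigtop",T(422,145),S(250,95)),("handtop",T(494,120),S(272,52)),("jawtopL",T(342,145),S(183,240)),("blockfrontR_top(fence side,-x)",T(170,345),S(290,388)),("padtop+x",T(293,160),S(173,272)),("padtop-x",T(310,290),S(280,292))):
    r=tri(cs,{"top":a,"scene":b}); print(n,r.x.round(3),loc(r.x).round(4),r.fun.round(1))
for q,z in(((145,190),.094),((168,343),.094),((240,178),.094),((258,330),.094)):
    print(q,loc(onplane(cs["top"],T(*q),z)).round(4))
g=w(p,[[0,0,0],[0,.1,0]]);print(g)
E
```

```text
press [0.59589956 0.02756434 0.15443796] res [-1.4  0.6 -0.8 -0.1 -0.3  0.2 -0.7  0.9 -0.2 -1.4  0.1 -0.   0.1  0.4
 -0.3 -1.8]
knobtop [0.449 0.139 0.095] [-0.1279  0.1326  0.095 ] [-0.  -0.3  0.2  0.1]
trigtop [ 0.607 -0.011  0.159] [ 0.0047 -0.0398  0.1595] [ 0.3  1.2 -1.  -0.3]
handtop [ 0.613 -0.046  0.16 ] [ 0.006  -0.0751  0.1598] [ 0.8  3.  -2.5 -0.7]
jawtopL [0.63  0.03  0.077] [ 0.0342 -0.0028  0.0768] [ 0.   0.1 -0.1 -0. ]
blockfrontR_top(fence side,-x) [0.528 0.112 0.094] [-0.0541  0.094   0.0936] [-0.1 -0.4  0.3  0.1]
padtop+x [0.623 0.055 0.079] [0.0311 0.0225 0.0788] [-0.1 -0.3  0.2  0.1]
padtop-x [0.561 0.046 0.08 ] [-0.0314  0.0237  0.0801] [-0.3 -1.6  1.2  0.3]
(145, 190) [0.0227 0.0958 0.094 ]
(168, 343) [-0.0542  0.0947  0.094 ]
(240, 178) [0.0215 0.049  0.094 ]
(258, 330) [-0.0545  0.0508  0.094 ]
[[0.59589956 0.02756434 0.        ]
 [0.58051708 0.12637415 0.        ]]
```

The press origin isn't the base centre: the fence, block and pad all show +y shifted about 28 mm. Yaw is 0.154 rad and the knob is at world (0.449, 0.139). I'm moving toward the knob and squaring the tool to the press.

Emit:
step_arm(increments=[[0.03,-0.03,0,0.03],[0.07,-0.072,0,0.06],[0.11,-0.113,0,0.09],[0.15,-0.154,0,0.12],[0.19,-0.195,0,0.15],[0.23,-0.236,0,0.18],[0.27,-0.276,0,0.21],[0.31,-0.317,0,0.246]], gripper=0.4, force=30)

```text
time: 1.2
tool_pos: [0.3669, -0.0688, 0.2314]
eef_rot: [0.0, 0.997, 0.077, 0.0]
ft_force: [1.1, -0.3, 0.4]
opening: 0.0511
gripper_force: 0.0
```

```bash
cat >> h.py <<'E'
p=np.load("p.npy"); OFF=.028
def loc(P):
    c,s=np.cos(p[2]),np.sin(p[2]); d=np.asarray(P)-[p[0],p[1],0]; return np.array([c*d[0]+s*d[1],-s*d[0]+c*d[1]+OFF,d[2]])
from scipy.spatial.transform import Rotation as R
def totool(target):
    s=telemetry.get_state(); M=R.from_quat(s["eef_rot"],scalar_first=True).as_matrix()
    return M.T@(np.asarray(target)-s["tool_pos"]), np.arctan2(M[1,0],M[0,0])
E
python3 - <<'E'
from h import *
import cv2
print(totool([.449,.139,.16]),telemetry.get_state()["tool_pos"],p)
cs=cams()
print("hinge",loc(onplane(cs["top"],T(143,367),.085)), "knob top-view",loc(onplane(cs["top"],T(110,507),.095)))
for n,q in(("handle back",(516,140)),("handle front",(475,140)),("trig front",(407,150)),("trig back",(437,150)),("handle +x end",(494,110)),("trig+x end",(420,137))): print(n,loc(onplane(cs["top"],T(*q),.161)).round(4))
E
```

```text
(array([ 0.11286931, -0.19282496,  0.07138072]), np.float64(0.15344467234470194)) [ 0.36687264 -0.0687842   0.23139311] [0.59589956 0.02756434 0.15443796]
hinge [-0.06241064  0.13701008  0.085     ] knob top-view [-0.12881546  0.16062585  0.095     ]
handle back [ 0.0036 -0.0549  0.161 ]
handle front [ 0.0066 -0.0361  0.161 ]
trig front [ 0.0067 -0.0042  0.161 ]
trig back [ 0.0045 -0.018   0.161 ]
handle +x end [ 0.0194 -0.0471  0.161 ]
trig+x end [ 0.0119 -0.0111  0.161 ]
```

Emit:
step_arm(increments=[[0.028,-0.048,0,0],[0.056,-0.096,0,0],[0.085,-0.145,0.03,0],[0.113,-0.193,0.06,0],[0.113,-0.193,0.07,0],[0.113,-0.193,0.07,0]])

```text
time: 2.05
tool_pos: [0.448, 0.1367, 0.1604]
eef_rot: [0.0, 0.997, 0.077, -0.001]
ft_force: [0.0, -1.5, 0.7]
opening: 0.0513
gripper_force: 0.0
```

```bash
python3 - <<'E'
from h import *
cs=cams(); print(totool([.449,.139,.064]))
a=cv2.resize(cs["scene"]["pixels"][200:350,240:380,::-1],None,fx=3,fy=3,interpolation=2)
b=cv2.resize(cs["top"]["pixels"][170:320,200:330,::-1],None,fx=3,fy=3,interpolation=2)
cv2.imwrite("pics/k1.png",np.hstack([a,b]))
E
```

```text
(array([ 0.00038017, -0.0026371 ,  0.09833961]), np.float64(0.15319585253935555))
```

View pics/k1.png

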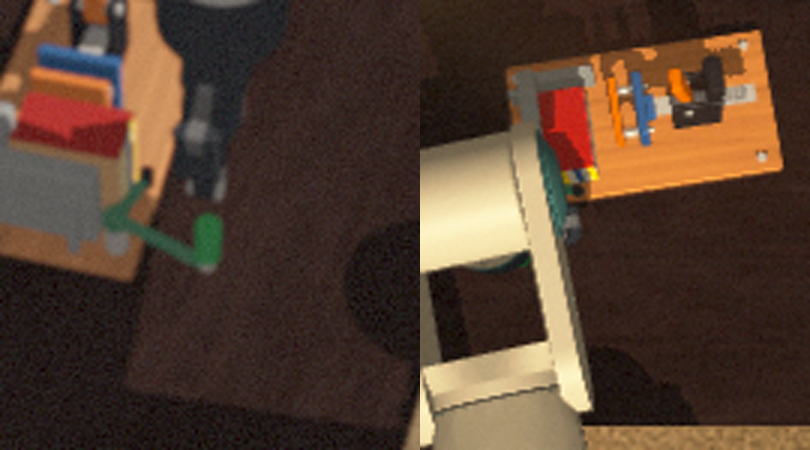

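The fingers (crop 205,185) hang right above the knob (208,240), so I'm descending to straddle it.

Emit:
step_arm(increments=[[0,-0.002,0.03,0],[0,-0.002,0.05,0],[0,-0.002,0.065,0],[0,-0.002,0.08,0],[0,-0.002,0.096,0],[0,-0.002,0.096,0]])

```text
time: 2.9
tool_pos: [0.4475, 0.1392, 0.064]
eef_rot: [0.0, 0.997, 0.077, -0.001]
ft_force: [-0.1, -0.1, 0.7]
opening: 0.0512
gripper_force: 0.0
```

Emit:
step_arm(increments=[[0,0.012,0,0],[0,0.02,0,0],[0,0.028,0,0],[0,0.036,0,0],[0,0.044,0,0],[0,0.05,0,0],[0,0.05,0,0]])

```text
time: 3.78
tool_pos: [0.4561, 0.0896, 0.0653]
eef_rot: [0.0, 0.997, 0.077, 0.0]
ft_force: [-2.1, 1.1, 0.6]
opening: 0.0511
gripper_force: 1.0
```

Emit:
step_arm(increments=[[0,0.003,0,0],[0,0.006,0,0],[0,0.008,0,0],[0,0.008,0,0]])

```text
time: 4.28
tool_pos: [0.4574, 0.0822, 0.0655]
eef_rot: [0.0, 0.997, 0.077, 0.0]
ft_force: [1.4, 3.5, 0.9]
opening: 0.0512
gripper_force: 1.4
```

Emit:
step_arm(increments=[[0,0.002,0,0],[0,0.003,0,0],[0,0.003,0,0]])

```text
time: 4.65
tool_pos: [0.4577, 0.0809, 0.0654]
eef_rot: [-0.002, 0.997, 0.078, 0.0]
ft_force: [1.4, 12.8, 0.1]
opening: 0.0515
gripper_force: 5.9
```

Emit:
step_arm(increments=[[0,0.001,0,0],[0,0.002,0,0],[0,0.002,0,0]])

```text
time: 5.03
tool_pos: [0.4579, 0.0804, 0.0654]
eef_rot: [-0.003, 0.997, 0.078, 0.0]
ft_force: [3.1, 19.8, -1.2]
opening: 0.0511
gripper_force: 9.6
```

The stop is reached: force jumped to 13–20 N with little motion. Returning, lifting, then looking.

Emit:
step_arm(increments=[[0,-0.01,0,0],[0,-0.022,0,0],[0,-0.036,0,0],[0,-0.05,0,0],[0,-0.063,0,0],[0,-0.063,0,0],[0,-0.063,-0.04,0],[0,-0.063,-0.09,0]])

```text
time: 6.02
tool_pos: [0.4474, 0.139, 0.1553]
eef_rot: [0.0, 0.997, 0.077, -0.001]
ft_force: [0.4, 0.3, -0.0]
opening: 0.0513
gripper_force: 0.0
```

```bash
python3 - <<'E'
from h import *
print(totool(w(p,[[0,-.037-OFF,.2]])[0]),telemetry.get_state()["tool_pos"], telemetry.get_state()["joints"])
E
```

```text
(array([ 0.1293768 ,  0.19803083, -0.04494556]), np.float64(0.15460261676433257)) [0.44744449 0.1390336  0.15529938] [ 2.22724613e-01 -6.92441037e-02  1.67353305e+00 -4.84151938e-04
  1.54028483e+00  1.63893281e+00]
```

Emit:
step_arm(increments=[[0,0.0,-0.05,0],[0.02,0.045,-0.07,0],[0.05,0.09,-0.07,0],[0.09,0.135,-0.07,0],[0.12,0.175,-0.06,0],[0.129,0.198,-0.05,0],[0.129,0.198,-0.05,0],[0.129,0.198,-0.05,0]], gripper=0)

```text
time: 7.02
tool_pos: [0.606, -0.0359, 0.2056]
eef_rot: [-0.0, 0.997, 0.077, 0.0]
ft_force: [-0.5, 0.8, -0.7]
opening: 0.0856
gripper_force: 0.0
```

```bash
python3 - <<'E'
from h import *
cs=cams(); print(totool(w(p,[[0,-.037-OFF,.113]])[0]))
a=cv2.resize(cs["scene"]["pixels"][130:310,200:340,::-1],None,fx=3.3,fy=3.3,interpolation=2)
cv2.imwrite("pics/g1.png",a)
E
```

```text
(array([-0.00044562,  0.00114484,  0.09320487]), np.float64(0.15577352558177035))
```

View pics/g1.png

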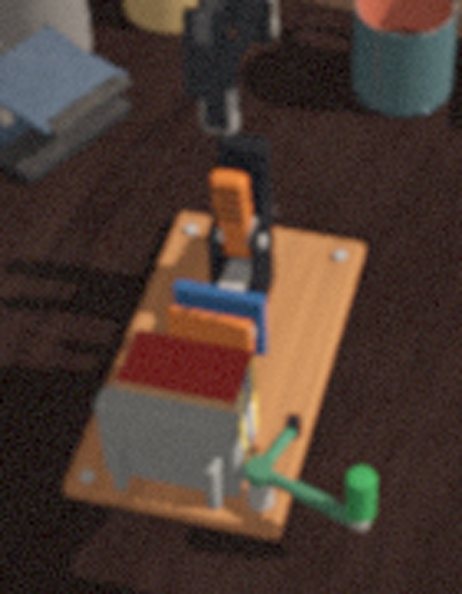

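The block now sits at the side stop and the lever is back at rest. The front finger hangs ahead of the trigger, so I'm descending, biased slightly to the trigger side.

Emit:
step_arm(increments=[[0,-0.004,0.02,0],[0,-0.004,0.035,0],[0,-0.004,0.05,0],[0,-0.004,0.06,0],[0,-0.004,0.07,0],[0,-0.004,0.08,0],[0,-0.004,0.092,0],[0,0.001,0.092,0]])

```text
time: 8.12
tool_pos: [0.6057, -0.0371, 0.1119]
eef_rot: [-0.0, 0.997, 0.078, -0.001]
ft_force: [-0.4, -0.2, 0.3]
opening: 0.0853
gripper_force: 0.0
```

```bash
python3 - <<'E'
from h import *
cs=cams(); S2=lambda x,y:(200+(x+.5)/3.3-.5,130+(y+.5)/3.3-.5)
print(telemetry.get_state()["ft_force"])
for q in((240,400),(255,350),(130,335),(112,382)): print(q,loc(onplane(cs["scene"],S2(*q),.094)).round(4))
for q in((172,283),(265,295)): print("jawtop",loc(onplane(cs["scene"],S2(*q),.08)).round(4))
for q in((170,307),(254,322)): print("padtop",loc(onplane(cs["scene"],S2(*q),.085)).round(4))
E
```

```text
[0.72444077 0.50142066 0.79692597]
(240, 400) [-0.04    0.1225  0.094 ]
(255, 350) [-0.0384  0.0805  0.094 ]
(130, 335) [0.0456 0.0877 0.094 ]
(112, 382) [0.0442 0.1281 0.094 ]
jawtop [0.0373 0.0247 0.08  ]
jawtop [-0.0287  0.0202  0.08  ]
padtop [0.0302 0.0504 0.085 ]
padtop [-0.0291  0.0499  0.085 ]
```

Emit:
step_arm(increments=[[0,0,0,0],[0,0,0,0],[0,0,0,0],[0,0,0,0],[0,0,0,0],[0,0,0,0]], gripper=0.6, force=40)

```text
time: 8.98
tool_pos: [0.6067, -0.035, 0.1153]
eef_rot: [-0.002, 0.997, 0.078, 0.001]
ft_force: [-3.7, 6.4, 9.1]
opening: 0.0353
gripper_force: 42.7
```

```bash
python3 - <<'E'
from h import *
s=telemetry.get_state(); print(s["opening"],s["gripper_force"],s["ft_force"])
cs=cams()
a=cv2.resize(cs["scene"]["pixels"][170:270,230:330,::-1],None,fx=6,fy=6,interpolation=2)
cv2.imwrite("pics/g2.png",a)
E
```

```text
0.03533872693227576 42.66117104329169 [-3.68234228  6.35346507  9.09153433]
```

View pics/g2.png

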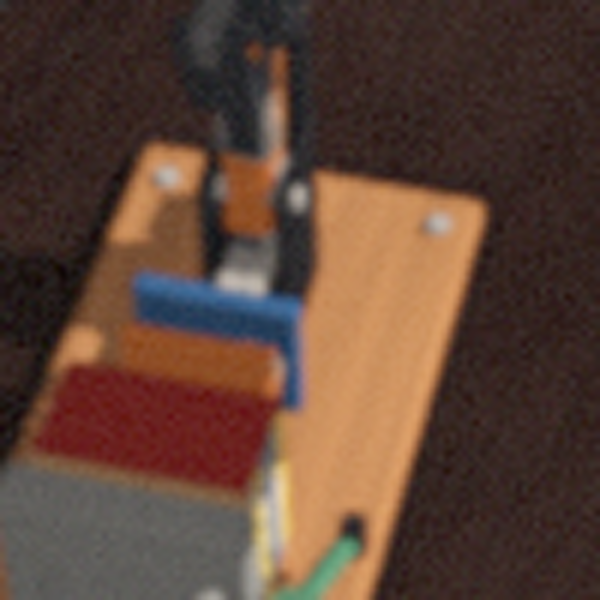

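The trigger is fully squeezed (35.3 mm) and the jaw and pad are clear in view. I'm recentring, releasing, and measuring along the press with a colour profile.

```bash
cat > m.py <<'E'
from h import *
def prof(z=.085):
    c=eyes.capture("scene"); im=c["pixels"].astype(np.float32)
    ys=np.arange(0,.1,.0005); xs=np.linspace(-.02,.022,22)
    P=np.array([[x,y-OFF,z] for y in ys for x in xs]); uv=proj(c,w(p,P)).astype(np.float32).reshape(len(ys),len(xs),2)
    v=cv2.remap(im,uv[...,0].copy(),uv[...,1].copy(),1).mean(1); return ys*1e3,v
def edges():
    ys,v=prof(); d=v[:,0]-v[:,2]; g=np.gradient(cv2.GaussianBlur(d[:,None],(1,0),1,sigmaY=2).ravel() if 0 else np.convolve(np.pad(d,3,'edge'),np.ones(7)/7,'valid'))
    from scipy.signal import find_peaks
    out=[]
    for s in(1,-1):
        k,_=find_peaks(s*g,height=1.2); out+=[(float(ys[i]),round(float(g[i]),1)) for i in k]
    s=telemetry.get_state(); print(round(s["time"],2),round(s["opening"],4),round(s["gripper_force"],1),s["ft_force"].round(1),sorted(out))
    return ys,v
if __name__=="__main__":
    import sys
    ys,v=edges()
    if len(sys.argv)>1:
        for y,c in zip(ys[::6],v[::6]): print(y,c.round(0).astype(int).tolist(),end=' ')
E
python3 m.py v
```

```text
9.12 0.0352 42.7 [-3.3  5.9  8.6] [(27.0, -7.0), (36.5, 2.3), (51.00000000000001, 10.2), (74.5, -1.9)]
0.0 [71, 56, 51] 3.0 [68, 59, 54] 6.0 [75, 65, 60] 9.000000000000002 [82, 72, 64] 12.0 [87, 75, 68] 15.0 [96, 82, 73] 18.000000000000004 [111, 95, 84] 21.0 [126, 109, 97] 24.0 [128, 118, 118] 27.0 [110, 118, 139] 30.0 [82, 112, 149] 33.0 [64, 102, 144] 36.00000000000001 [52, 85, 122] 39.0 [42, 68, 99] 42.0 [38, 62, 90] 45.0 [38, 62, 90] 48.0 [54, 64, 88] 51.00000000000001 [94, 67, 74] 54.0 [131, 75, 54] 57.0 [144, 79, 41] 60.0 [145, 79, 37] 63.0 [142, 77, 37] 66.0 [142, 77, 37] 69.0 [142, 76, 36] 72.00000000000001 [136, 70, 36] 75.0 [122, 53, 33] 78.0 [110, 35, 31] 81.0 [106, 30, 29] 84.0 [107, 32, 30] 87.00000000000001 [107, 32, 29] 90.0 [108, 33, 30] 93.0 [107, 31, 29] 96.0 [108, 32, 29] 99.0 [108, 32, 30]
```

Emit:
step_arm(increments=[[0,-0.002,-0.002,0],[0,-0.002,-0.002,0],[0,-0.002,-0.002,0],[0,-0.002,-0.002,0],[0,-0.002,-0.002,0],[0,-0.002,-0.002,0]], gripper=0.0, force=30)

```text
time: 9.88
tool_pos: [0.606, -0.0354, 0.1153]
eef_rot: [0.0, 0.997, 0.077, 0.0]
ft_force: [0.2, -0.3, 0.1]
opening: 0.0855
gripper_force: 0.0
```

```bash
python3 m.py
```

```text
9.93 0.0856 0.0 [ 0.3 -1.1  1. ] [(27.0, -7.0), (37.0, 2.4), (51.00000000000001, 10.1), (74.0, -1.9)]
```

Emit:
step_arm(increments=[[0,0,0,0],[0,0,0,0],[0,0,0,0],[0,0,0,0],[0,0,0,0],[0,0,0,0]], gripper=0.6)

```text
time: 10.68
tool_pos: [0.6066, -0.035, 0.1167]
eef_rot: [-0.001, 0.997, 0.077, 0.001]
ft_force: [0.4, -0.3, 5.9]
opening: 0.0358
gripper_force: 32.7
```

```bash
python3 m.py v
```

```text
10.72 0.0357 32.7 [-0.1 -0.7  5.7] [(34.0, -7.6), (43.50000000000001, 2.2), (58.5, 10.4), (74.5, -2.1)]
0.0 [70, 56, 50] 3.0 [67, 58, 54] 6.0 [74, 64, 59] 9.000000000000002 [82, 71, 64] 12.0 [87, 75, 68] 15.0 [95, 81, 72] 18.000000000000004 [108, 93, 83] 21.0 [120, 103, 92] 24.0 [128, 110, 97] 27.0 [138, 118, 104] 30.0 [140, 122, 114] 33.0 [124, 122, 133] 36.00000000000001 [92, 114, 147] 39.0 [68, 106, 147] 42.0 [55, 91, 130] 45.0 [44, 73, 105] 48.0 [37, 62, 90] 51.00000000000001 [37, 61, 89] 54.0 [43, 61, 88] 57.0 [77, 65, 81] 60.0 [120, 73, 60] 63.0 [142, 78, 42] 66.0 [145, 79, 37] 69.0 [143, 78, 37] 72.00000000000001 [136, 70, 35] 75.0 [122, 53, 33] 78.0 [110, 37, 32] 81.0 [107, 31, 30] 84.0 [107, 32, 30] 87.00000000000001 [108, 33, 31] 90.0 [108, 32, 30] 93.0 [108, 31, 29] 96.0 [107, 32, 30] 99.0 [108, 32, 31]
```

The second stroke moved jaw and pad exactly 7 mm. I estimate about three more strokes; doing two, with measurements.

Emit:
step_arm(increments=[[0,0,0,0],[0,0,0,0],[0,0,0,0],[0,0,0,0],[0,0,0,0],[0,0,0,0]], gripper=0.0)

```text
time: 11.48
tool_pos: [0.606, -0.0353, 0.1153]
eef_rot: [0.0, 0.997, 0.077, 0.0]
ft_force: [-0.5, -0.0, -0.6]
opening: 0.0854
gripper_force: 0.0
```

Emit:
step_arm(increments=[[0,0,0,0],[0,0,0,0],[0,0,0,0],[0,0,0,0],[0,0,0,0],[0,0,0,0]], gripper=0.6)

```text
time: 12.22
tool_pos: [0.6066, -0.035, 0.1167]
eef_rot: [-0.001, 0.997, 0.077, 0.001]
ft_force: [-0.8, -0.2, 5.6]
opening: 0.0357
gripper_force: 32.7
```

```bash
python3 m.py
```

```text
12.28 0.0358 32.7 [-0.2 -0.5  6.2] [(41.0, -7.6), (50.5, 2.3), (65.5, 10.5), (74.5, -2.4)]
```

Emit:
step_arm(increments=[[0,0,0,0],[0,0,0,0],[0,0,0,0],[0,0,0,0],[0,0,0,0],[0,0,0,0]], gripper=0.0)

```text
time: 13.02
tool_pos: [0.6061, -0.0353, 0.1153]
eef_rot: [0.0, 0.997, 0.077, 0.0]
ft_force: [0.4, 0.9, -1.4]
opening: 0.0856
gripper_force: 0.0
```

Emit:
step_arm(increments=[[0,0,0,0],[0,0,0,0],[0,0,0,0],[0,0,0,0],[0,0,0,0],[0,0,0,0]], gripper=0.6)

```text
time: 13.78
tool_pos: [0.6066, -0.035, 0.1167]
eef_rot: [-0.001, 0.997, 0.077, 0.001]
ft_force: [0.2, -0.3, 5.6]
opening: 0.0358
gripper_force: 32.7
```

```bash
python3 m.py
```

```text
13.82 0.0358 32.7 [-0.6 -0.3  6. ] [(1.5, -1.3), (48.0, -6.1), (72.5, 8.7)]
```

The pad is just about at the block now, with the gap still 24.5 mm (free). One more stroke should give about 7 mm of squeeze.

Emit:
step_arm(increments=[[0,0,0,0],[0,0,0,0],[0,0,0,0],[0,0,0,0],[0,0,0,0],[0,0,0,0]], gripper=0.0)

```text
time: 14.58
tool_pos: [0.6061, -0.0353, 0.1153]
eef_rot: [0.0, 0.997, 0.077, 0.0]
ft_force: [-0.9, -0.6, -1.0]
opening: 0.0855
gripper_force: 0.0
```

```bash
python3 m.py; python3 - <<'E'
from h import *
np.save("pre.npy",eyes.capture("scene")["pixels"])
E
```

```text
14.62 0.0852 0.0 [0.6 0.6 0.3] [(48.0, -6.2), (72.5, 8.8)]
```

Emit:
step_arm(increments=[[0,0,0,0],[0,0,0,0],[0,0,0,0],[0,0,0,0],[0,0,0,0],[0,0,0,0]], gripper=0.6)

```text
time: 15.42
tool_pos: [0.6066, -0.0349, 0.1168]
eef_rot: [-0.001, 0.997, 0.077, 0.001]
ft_force: [-0.8, -1.0, 5.6]
opening: 0.036
gripper_force: 32.0
```

```bash
python3 m.py; python3 - <<'E'
from h import *
a=np.load("pre.npy"); b=eyes.capture("scene")["pixels"]
f=lambda i:cv2.resize(i[205:275,230:296,::-1],None,fx=6,fy=6,interpolation=2)
cv2.imwrite("pics/cmp.png",np.hstack([f(a),f(b)]))
E
```

```text
15.47 0.0359 32.0 [-0.9 -0.7  6.5] [(56.5, -6.3), (74.0, 8.6)]
```

View pics/cmp.png

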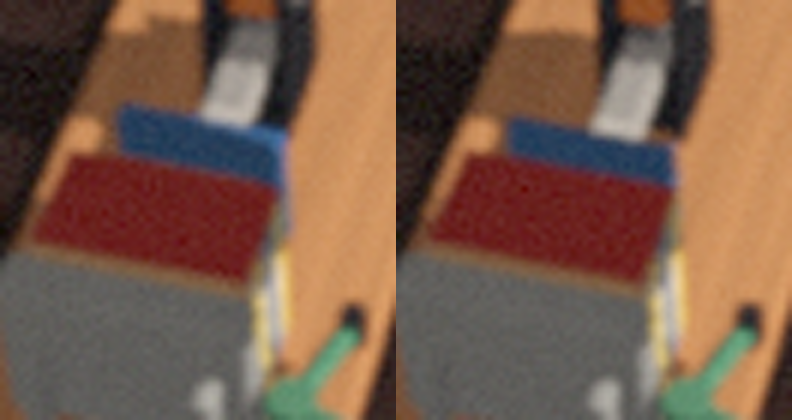

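The block moved about 1.5 mm further to the fence and the pad is now hidden behind it. I'll work out the squeeze from relative edges in the saved pictures.

```bash
python3 - <<'E'
from m import *
cs=cams()
def P(c,im,z,y0,y1,x0,x1):
    ys=np.arange(y0,y1,.0005); xs=np.linspace(x0,x1,22)
    uv=proj(c,w(p,np.array([[x,y-OFF,z] for y in ys for x in xs]))).astype(np.float32).reshape(len(ys),-1,2)
    v=cv2.remap(im.astype(np.float32),uv[...,0].copy(),uv[...,1].copy(),1).mean(1)
    v=np.array([np.convolve(np.pad(v[:,k],3,'edge'),np.ones(7)/7,'valid') for k in range(3)]).T
    return ys*1e3,v
from scipy.signal import find_peaks
def pk(name,ys,v):
    g=np.gradient(v[:,0]-v[:,2]); s=[]
    k,_=find_peaks(abs(g),height=.8); print(name,[(round(float(ys[i]),1),round(float(g[i]),1)) for i in k])
top0=cv2.imread("pics/top0.png")[:,:,::-1]; sc0=cv2.imread("pics/scene0.png")[:,:,::-1]; pre=np.load("pre.npy"); now=cs["scene"]["pixels"]
pk("top0 pad z85",*P(cs["top"],top0,.085,.02,.075,-.02,.0))
pk("top0 block/fence z94",*P(cs["top"],top0,.094,.06,.14,-.04,.01))
for n,i in(("sc0",sc0),("pre",pre),("now",now)):
    pk(n+" z85",*P(cs["scene"],i,.085,0,.1,-.02,.022))
    pk(n+" z94",*P(cs["scene"],i,.094,.06,.15,-.02,.015))
E
```

```text
top0 pad z85 [(22.0, -1.5), (31.0, 12.1), (47.0, 5.3), (54.5, -5.3), (73.0, -1.5)]
top0 block/fence z94 [(75.0, -4.5), (79.5, 4.0), (123.5, -8.1)]
sc0 z85 [(25.0, -5.0), (48.5, 10.4), (72.5, -1.9)]
sc0 z94 [(61.5, 2.2), (79.5, -2.0), (123.5, -1.4), (132.5, -4.3)]
pre z85 [(48.0, -6.3), (72.5, 8.6)]
pre z94 [(80.0, 8.7), (125.0, -1.6), (132.5, -4.3)]
now z85 [(1.0, -1.0), (56.5, -6.3), (74.0, 8.7)]
now z94 [(64.0, -6.2), (81.0, 8.8), (132.5, -4.3)]
```

```bash
python3 - <<'E'
from m import *
i=cams()["top"]["pixels"]; np.save("topnow.npy",i)
cv2.imwrite("pics/topnow.png",cv2.resize(i[170:250,220:320,::-1],None,fx=7,fy=7,interpolation=2))
E
```

```text
(no output)
```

View pics/topnow.png

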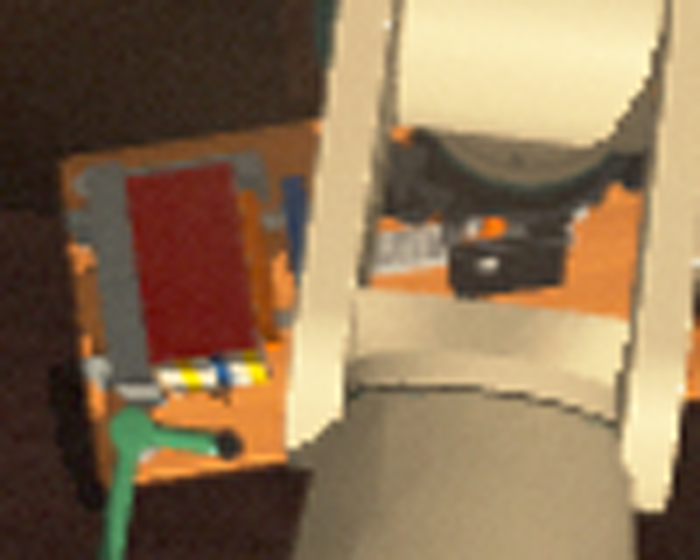

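The top view shows the pad (crop x≈245–270) against the block and the jaw's front edge (x≈285) still visible. I'll compare the gap with the first picture.

```bash
python3 - <<'E'
from m import *
c=eyes.capture("top"); top0=cv2.imread("pics/top0.png")[:,:,::-1]; now=np.load("topnow.npy")
from scipy.signal import find_peaks
for n,im,y0,y1 in(("0",top0,.02,.07),("now",now,.046,.1)):
  for x0,x1 in((.004,.012),(.008,.016)):
    ys=np.arange(y0,y1,.0005); xs=np.linspace(x0,x1,12)
    uv=proj(c,w(p,np.array([[x,y-OFF,.085] for y in ys for x in xs]))).astype(np.float32).reshape(len(ys),-1,2)
    v=cv2.remap(im.astype(np.float32),uv[...,0].copy(),uv[...,1].copy(),cv2.INTER_CUBIC).mean(1); d=v[:,0]-v[:,2]
    g=np.gradient(np.convolve(np.pad(d,2,'edge'),np.ones(5)/5,'valid')); k,_=find_peaks(abs(g),height=1)
    print(n,x0,[(round(float(ys[i]*1e3),1),round(float(g[i]),1)) for i in k])
    print(' '.join(f"{y*1e3:.0f}:{a[0]:.0f},{a[2]:.0f}" for y,a in zip(ys[::4],v[::4])))
E
```

```text
0 0.004 [(22.0, -4.0), (31.0, 10.5), (47.0, 6.2), (54.5, -6.2)]
20:64,66 22:52,70 24:43,75 26:39,81 28:46,80 30:65,67 32:92,51 34:113,40 36:118,40 38:119,37 40:118,36 42:119,38 44:117,35 46:122,25 48:139,17 50:148,7 52:146,6 54:135,15 56:123,28 58:117,34 60:116,31 62:117,32 64:117,34 66:118,35 68:118,37
0 0.008 [(21.5, -7.4), (30.5, 9.0), (37.0, 1.1), (46.5, 9.2), (54.5, -6.3)]
20:88,60 22:66,68 24:48,76 26:39,80 28:42,77 30:62,69 32:94,65 34:113,61 36:114,60 38:116,58 40:116,55 42:116,54 44:115,53 46:125,37 48:142,17 50:147,4 52:144,3 54:135,13 56:124,27 58:117,33 60:116,30 62:117,32 64:117,34 66:116,34 68:117,35
now 0.004 [(54.5, -10.3), (61.5, 11.4), (72.0, 4.3), (80.0, -6.4)]
46:220,146 48:219,143 50:229,149 52:208,141 54:137,105 56:76,85 58:51,80 60:65,76 62:96,60 64:117,45 66:118,40 68:120,39 70:124,35 72:131,26 74:142,22 76:150,23 78:151,23 80:134,31 82:117,34 84:112,28 86:110,27 88:110,28 90:110,27 92:111,26 94:110,25 96:108,24 98:110,24 100:111,26
now 0.008 [(53.5, -9.2), (61.5, 10.9), (72.0, 6.8), (79.5, -6.7)]
46:222,146 48:217,141 50:212,139 52:170,122 54:105,94 56:65,83 58:47,80 60:62,80 62:98,71 64:118,62 66:116,60 68:117,61 70:120,51 72:128,34 74:142,23 76:151,19 78:148,22 80:130,31 82:116,35 84:112,31 86:111,28 88:111,27 90:111,28 92:111,27 94:110,25 96:109,24 98:110,22 100:112,26
```

Top-view gap: 16 mm free against 10.5 mm now, so the pad is squeezed about 5.5 mm. A partial further stroke of 2–3 mm brings it to about half. I'm releasing, shifting slightly so both sides touch, and closing gradually while watching the gap.

```bash
cat > t.py <<'E'
from m import *
from scipy.signal import find_peaks
c=eyes.capture("top"); o=[]
for x0,x1 in((.002,.01),(.004,.012),(.008,.016)):
    ys=np.arange(.05,.09,.0005); xs=np.linspace(x0,x1,12)
    uv=proj(c,w(p,np.array([[x,y-OFF,.085] for y in ys for x in xs]))).astype(np.float32).reshape(len(ys),-1,2)
    v=cv2.remap(c["pixels"].astype(np.float32),uv[...,0].copy(),uv[...,1].copy(),cv2.INTER_CUBIC).mean(1); d=v[:,0]-v[:,2]
    g=np.gradient(np.convolve(np.pad(d,2,'edge'),np.ones(5)/5,'valid')); k,_=find_peaks(abs(g),height=2)
    o.append([(round(float(ys[i]*1e3),1),round(float(g[i]),1)) for i in k])
s=telemetry.get_state(); print(s["time"],round(s["opening"],4),round(s["gripper_force"],1),s["ft_force"].round(1),*o,sep="\n")
E
python3 t.py
```

```text
15.825
0.0357
32.0
[-0.3 -0.5  5.8]
[(55.0, -10.5), (61.5, 12.0), (71.5, 4.4), (80.0, -6.4)]
[(54.5, -10.3), (61.5, 11.7), (71.5, 4.4), (75.5, 2.5), (80.0, -7.2)]
[(53.0, -9.2), (61.5, 11.5), (72.0, 6.2), (79.5, -7.3)]
```

Emit:
step_arm(increments=[[0,0,0,0],[0,0,0,0],[0,0,0,0],[0,-0.0035,0,0],[0,-0.0035,0,0],[0,-0.0035,0,0]], gripper=0.0)

```text
time: 16.58
tool_pos: [0.6055, -0.0318, 0.1153]
eef_rot: [0.0, 0.997, 0.077, 0.0]
ft_force: [-0.8, -0.4, 0.5]
opening: 0.0853
gripper_force: 0.0
```

Emit:
step_arm(increments=[[0,0,0,0],[0,0,0,0],[0,0,0,0],[0,0,0,0],[0,0,0,0],[0,0,0,0]], gripper=0.47)

```text
time: 17.32
tool_pos: [0.6055, -0.0305, 0.1158]
eef_rot: [-0.001, 0.997, 0.078, 0.0]
ft_force: [-2.3, 5.7, 2.9]
opening: 0.0454
gripper_force: 5.2
```

```bash
python3 t.py
```

```text
17.375
0.0454
5.2
[-1.8  5.8  2.8]
[(58.5, -7.3), (62.5, 8.9), (70.0, 3.7), (79.5, -4.4)]
[(58.5, -8.1), (62.5, 8.4), (72.0, 4.2), (79.5, -5.2)]
[(57.5, -9.1), (62.0, 8.6), (72.5, 6.7), (79.5, -6.5)]
```

Emit:
step_arm(increments=[[0,0,0,0],[0,0,0,0],[0,0,0,0],[0,0,0,0]], gripper=0.5)

```text
time: 17.88
tool_pos: [0.6058, -0.0317, 0.1161]
eef_rot: [-0.0, 0.997, 0.077, 0.001]
ft_force: [-1.7, 1.0, 6.2]
opening: 0.0429
gripper_force: 8.4
```

```bash
python3 t.py; python3 m.py
```

```text
17.925
0.043
8.4
[-2.5  2.3  5.8]
[(58.5, -10.6), (62.5, 17.7), (68.0, -2.7), (72.0, 3.6), (79.5, -5.9)]
[(58.0, -10.3), (62.5, 14.1), (72.0, 3.7), (75.5, 2.3), (80.0, -7.0)]
[(57.5, -9.4), (63.0, 8.3), (72.5, 6.7), (79.5, -7.0)]
17.98 0.0428 8.4 [-1.5  1.4  4.9] [(57.5, -6.2), (74.0, 8.8)]
```

Emit:
step_arm(increments=[[0,0,0,0],[0,0,0,0],[0,0,0,0],[0,0,0,0]], gripper=0.52)

```text
time: 18.48
tool_pos: [0.6059, -0.0325, 0.1163]
eef_rot: [0.001, 0.997, 0.077, 0.001]
ft_force: [-1.8, -1.2, 5.4]
opening: 0.0416
gripper_force: 10.8
```

```bash
python3 t.py; python3 m.py
```

```text
18.525
0.0413
10.8
[-2.2 -1.3  5.8]
[(58.0, -9.8), (64.5, 14.8), (69.0, -2.7), (72.5, 3.2), (79.5, -5.3)]
[(57.5, -10.0), (64.5, 12.5), (72.5, 3.9), (79.5, -6.1)]
[(56.5, -10.3), (64.0, 9.4), (72.0, 6.9), (79.5, -6.3)]
18.57 0.0414 10.8 [-2.  -0.9  5.7] [(58.5, -6.4), (74.0, 8.8)]
```

Jaw advance is +2 to +2.8 mm, so squeeze is about 7.5–8 mm (half), with the trigger held at about 0.18 rad. A short settle, then a final check.

Emit:
step_arm(increments=[[0,0,0,0],[0,0,0,0],[0,0,0,0],[0,0,0,0]])

```text
time: 19.08
tool_pos: [0.6059, -0.0325, 0.1163]
eef_rot: [0.001, 0.997, 0.077, 0.001]
ft_force: [-2.2, -1.7, 5.8]
opening: 0.0413
gripper_force: 10.8
```

```bash
python3 t.py; python3 m.py; python3 - <<'E'
from h import *
cs=cams(); cv2.imwrite("pics/fin.png",cv2.resize(cs["scene"]["pixels"][120:320,180:380,::-1],None,fx=2.9,fy=2.9,interpolation=2))
E
```

```text
19.125
0.0411
10.8
[-1.8 -1.8  6.4]
[(58.0, -9.6), (64.5, 14.7), (69.0, -2.5), (73.5, 3.1), (79.5, -5.3)]
[(57.5, -9.8), (64.5, 12.4), (72.5, 3.4), (79.5, -6.3)]
[(56.5, -10.4), (64.0, 9.0), (71.5, 7.1), (79.5, -6.8)]
19.18 0.0416 10.8 [-1.2 -1.7  6.2] [(58.5, -6.2), (74.0, 8.7)]
```

View pics/fin.png

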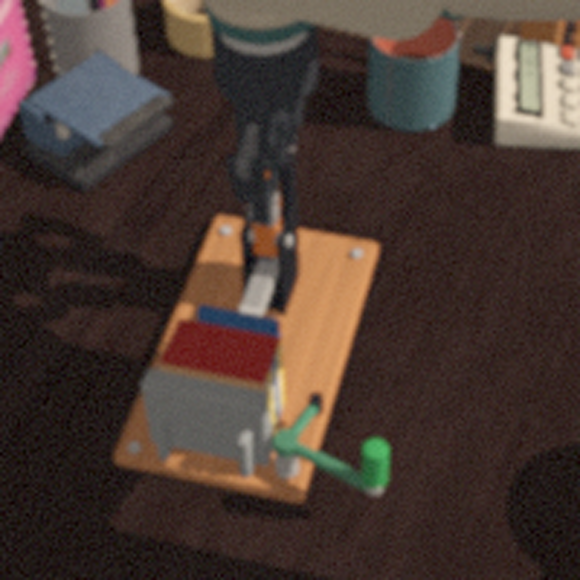

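The block (220,350) is seated at the fence and side stop, the lever is back, the gripper is holding the trigger, and the mug is untouched. Handing in.

```bash
python3 -c "
from rig import r
print(r.job_done())"
```

```text
the job is handed in; nothing more can be done
None
```

I handed the job in at about 19 s: the block is jogged against the side stop and clamped, with the pad springs squeezed about 7.5–8 mm of 15 by camera estimate. The gripper still holds the trigger, part-squeezed at about 0.18 rad to stop the springs near half.

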